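# Unlock, open and prop the hood of a bench tube shaker

## Task

The tube shaker has stopped and its hood must be propped open for unloading: draw the locking pin straight out of the catch at the front, and park it in the notched bracket to the right of the catch, laid down in both notches with its shoulder in front of the front one. Then lift the hood by its ball knob until it stays up by itself, swing the prop rod up as far as it goes, and bring the hood down gently until its socket rests on the rod's tip, never letting the hood or the pin fall. Leave the things around the shaker where they are and let go of everything.

Things in the scene. Friction and masses are not known exactly. Their poses are not given: they have to be found in the camera images.
- shaker: White bench tube shaker, fixed: pan 240 deep (x) x 250 wide (y) x 76 mm high, shut by a hood with clear windows (x -106..102, y -120..120, top z 166), and a lower pod (top z 51) along its right side (y -125..-223). Origin on the bench under the hood's centre; z up, x away from the operator's side, y to the shaker's left. 'Shaker (..)' below means mm in this frame.
- pin: Loose locking pin: steel shank 14 mm thick, 60 long; shoulder disc 24 across, 6 long; black ribbed knob 26 across, 36 long. Origin at the shoulder's face toward the shank, own x from knob to tip. At the start it lies level along shaker +x through the catch, shoulder 0 to 10 mm short of the front lug; a straight pull of some 65 mm along shaker -x frees it. About 0.1 kg.
- pin_knob (a point): Centre of the pin's knob, 24 mm behind its origin: the place to grip, across the shaker's y. Nothing but the bench is under it.
- pin_tip (a point): End of the pin's shank, 60 mm ahead of its origin.
- bore (a point): Centre of the bore (16.5 mm wide) on the front face of the catch's front lug, at shaker (-166, -70, 95). The catch: two grey lugs 44 mm wide (front faces at x -166 and -130, tops at z 115) on a foot at the pan's front, a tongue of the hood between them. Axes as the shaker's.
- notch (a point): Where the origin of the parked pin belongs, at shaker (-171.5, -150, 88): on the front face of the bare steel parking bracket's front upright, on the axis of a shank resting on the notch bottoms. Two uprights (x -171.5..-166.5 and -131.5..-126.5), each with an open-topped notch 20 mm wide; flared ears rise 28 mm above this point. The pod's front is at x -115. Axes as the shaker's.
- hood (a joint): Hood angle, rad, about point hood_hinge: 0 shut, grows as the front goes up and back, 1.2 at its stop. The stiff, damped hinge holds the hood above about 1.0; lower down it sinks shut unless held. The pin locks it. Resting on the prop rod it stands at 0.75. Hood 0.45 kg; lifting takes about 4 N at the knob.
- hood_ball (a point): Centre of the black ball knob (32 mm) on a stem 36 mm in front of the hood's front wall; when shut at shaker (-141, 20, 125) mm. Grip it from above across the shaker's y and follow the hinge; it turns between the fingers.
- hood_hinge (a point): Middle of the hood's hinge axis (parallel to the shaker's y), at shaker (105, 0, 80) mm.
- prop (a joint): Prop rod angle in rad about the level axis (parallel to the shaker's y) at point prop_pivot: near 0 it lies back along the pod, pointing to the shaker's +x; grows as the tip swings up; stop at 0.84 rad, fully up. Its stiff pivot keeps it where it is left and takes about 1.5 N at the tip.
- prop_pivot (a point): Pivot of the prop rod at the front of the pod, at shaker (-95, -180, 80) mm.
- prop_tip (a point): Centre of the 16 mm ball at the tip of the bare steel prop rod (10 mm thick), 174 mm from the pivot. The rod lies 29 mm above the pod, in a 12 mm long clip 155 mm from the pivot; grip it from above across the shaker's y, 40 to 70 mm from the pivot (farther out the raised hood and its socket crowd the gripper); it turns between lightly closed fingers.
- socket (a point): Middle of the prop socket, an inverted steel cup (28 mm inside, open toward the hood's underside, 12 mm deep below this point) on an arm off the hood's right side. Moves with the hood; with the hood shut at shaker (-45, -180, 118). With the rod fully up and the hood resting on it, the rod's tip ball centre lies here.
- pipette: Grey and blue pipette lying flat, 220 mm long, 40 mm high, to the front left of the shaker. Bystander; origin on the bench under its middle.
- slide_box: Blue box 30 x 78 x 26 mm, lying in front of the shaker, left of the catch. Bystander; origin under its middle.
- timer: Bench timer, round, 66 mm wide and 49 mm high, left of the shaker. Bystander; origin under its middle.
- tip_box: Pipette-tip box, 85 x 121 x 78 mm, left of the shaker. Bystander; origin under its middle.
- bottle: White screw-cap bottle, 60 mm wide and 140 mm high, to the front right of the pod. Bystander; origin under its middle.
- tape: Roll of tape lying flat, 84 mm wide, 19 mm high, right of the bottle. Bystander; origin under its middle.

How it is judged:
By the outcome, as a careful person would: the job done as asked, in the order asked, and still so for the second after the job is handed in, with the robot touching nothing.
It also fails if it takes over 72 s, if anything falls off the work surface, if the arm or the gripper's body presses on something with over 40 N, if the wrist force passes 120 N, or if a joint passes its speed limit or range.

## Robot

A 6-joint arm with a two-finger parallel gripper is mounted at the origin on a cart in front of the work surface, level with it; the furniture and walls round the work are solid. World frame = base frame: x ahead of the robot, y to its left, z up, the work surface at z = 0. Lengths are in m, angles in rad, forces in N, time in s.
With the tool pointing down it reaches from about 0.275 to 0.85 m from the base axis. Payload 19 kg.
Tool frame: the origin (TCP) lies at the very end of the fingers, on their centre line; the grasp point (between the pads) lies 19 mm behind it; z points along the fingers, y is the line along which they close (so a half turn about z gives the same grasp; the last joint's range is limited). The gripper opens to 85 mm and grips with 20 to 120 N. Pads are 22 mm wide; open, the fingers measure 114 mm over their backs; the gripper's body (76 mm by 85 mm) begins 54 mm behind the grasp point. The pads swing forward as they close: fully open they stand 13 mm farther back than shut.
Start: joints at [1.014, 0.15, 1.437, -0, 1.554, -0.134], TCP at [0.236, 0.524, 0.231] pointing down, gripper open.
Joint ranges: [-2.8, 2.8], [-0.68, 2.1], [0.12, 2.68], [-1.39, 4.53], [0.16, 2.79], [-2.81, 2.81]. Speed limits (rad/s): [1.89, 1.89, 2.22, 3.01, 3.01, 3.01].

## Interface

Orientations are given as [roll, pitch, yaw] about the fixed x, y, z axes, in that order (R = Rz(yaw) Ry(pitch) Rx(roll)).
In Python, from station import get_obs, snapshot, job_done, silhouettes gives the robot as it stands.
- The arm moves only by the shell command python3 -m creep 'ROWS' [FORCE]. ROWS is JSON, a list of rows, each an object with "linear": the shift along the tool's x, y, z scaled (see below), a list of three; "rot": the turn, a rotation vector about the tool's x, y, z scaled (see below), a list of three; "grip": the opening in per cent of the stroke, from 0 (shut) to 100 (fully open). A call has 1 to 8 rows; each row shifts and turns the commanded pose from where the row before left it, along the tool's axes as they then stand; what a row does not reach is not made up. The controller multiplies each number of a shift by 0.1 m and each number of a turn by 120 degrees. A row lasts 1/10 s, in which the tool goes at most 50 mm and 8.59 degrees, less where a joint would pass 70% of its speed; a pose out of reach is approached as far as the arm can. A call with a number of a shift or a turn outside -1 to 1 is refused whole. A call with a gripper value outside its range is refused whole. The fingers move at their own pace and stop on an object; FORCE is the grip in N (left out, the last holds). Time passes only in rows, so rows that do not move let the fingers close. It gives the time, the measured TCP pose, the force, the opening and the grip force at its end, in the units of the state.
- get_obs(): the state, without advancing time (a new reading comes with each control period).
- snapshot(name): name is "scene" or "top" or "wrist"; returns a dict with "img" (480x640x3 uint8, red, green, blue), "depth" (480x640 float32, m along the optical axis (not along the pixel's ray), 0 where there is no reading), "fx", "fy", "cx", "cy" (pixels), "k1" (the pictures are not rectified: a ray, as slopes to the right and down, at radius r is drawn at 1 + k1 r^2 times it, then the intrinsics apply), "extrinsics" (4x4, takes a point from world to camera coordinates). Camera axes: x right, y down, z forward; pixel columns grow to the right and rows downward; lengths in m; the calibration is good to about 2 mm. A picture is of the moment at which its call begins.
- job_done(): hands the job in; it is judged then, once.
Trained networks look in the newest picture that a camera, given by its name, has taken for a name from the list of things; names that differ only in an ending like _2 or _b are one class to them, and where a whole thing is asked for, a point or a joint stands for the part that bears it (a point fixed in the world has none). Each returns a list of dicts, best first, with "conf" (0 to 1); they miss things now and then, are a little off and sometimes report something else, mostly with a low value. They report only what shows in the picture. A call takes as long as a camera call.
- silhouettes(target, camera): "region" (480x640 bool, what is visible of it) and "extent" ([left, top, width, height] in pixels, round what is visible of it).
The state is a dict: "time": time; "q": joint angles; "joint_velocities": joint speeds; "effort": joint torques, N m; "tcp_pos": TCP position; "eef_rot": TCP orientation; "wrist_force": force on the tool from outside, world axes, zero at the start; "torque": the same for the moment, N m; "width": finger opening in m; "grip_force": force on a finger pad.
Only numpy, scipy, OpenCV 4.12 (cv2) and the standard library are available. Lean on these libraries where they do the work, as an engineer would, in place of code of your own. Each camera call takes 0.05 s, during which the arm holds its last target. There are 200 camera calls.

## Working session

There is one attempt and no reset: what is moved stays moved. The work goes in short steps, Python scripts to look and compute and a shell command to move; the robot and the scene stay as the last step left them, time stands still between calls to the robot, and variables do not carry over. Pictures are saved under pics/ and viewed, at most 11 in all, crops included, and the job is handed in when it is done.

```bash
ls; mkdir -p pics; python3 - <<'E'
from station import *
import cv2,numpy as np
o=get_obs(); print({k:np.round(v,3).tolist() for k,v in o.items()})
a=[]
for c in("scene","top"):
    s=snapshot(c); a.append(cv2.resize(s["img"],(400,300)) if 0 else s["img"])
    print(c,s["fx"],s["cx"],s["cy"],s["k1"],np.round(s["extrinsics"],3).tolist())
    for n in["shaker","pin","hood","prop","pipette","slide_box","bottle","tip_box","timer","tape","hood_ball","socket","notch","bore"]:
        r=silhouettes(n,c); print(n,[(round(d["conf"],2),d["extent"]) for d in r[:2]])
    cv2.imwrite(f"pics/{c}.png",s["img"][:,:,::-1])
E
```

```text
pics
{'time': 0.0, 'q': [1.014, 0.151, 1.438, -0.0, 1.554, -0.134], 'joint_velocities': [0.001, 0.002, -0.0, -0.0, -0.003, -0.002], 'effort': [-0.001, -71.309, -57.085, -0.0, 0.01, 0.0], 'tcp_pos': [0.236, 0.524, 0.231], 'eef_rot': [-3.14, -0.0, 2.719], 'wrist_force': [0.253, -0.383, 0.433], 'torque': [-0.04, 0.003, 0.0], 'grip_force': 0.0, 'width': 0.086}
scene 600.6773100001612 324.45466364595563 234.3798901676114 -0.17713813047345375 [[0.878, -0.478, -0.016, -0.291], [-0.383, -0.683, -0.621, 0.462], [0.286, 0.552, -0.783, 1.08], [0.0, 0.0, 0.0, 1.0]]
shaker [(0.79, [235.2, 149.1, 180.9, 168.9])]
pin [(0.73, [272.7, 281.6, 23.2, 19.3])]
hood [(0.86, [237.5, 147.9, 143.0, 134.8])]
prop [(0.69, [350.6, 231.0, 47.1, 58.9]), (0.69, [272.4, 278.4, 21.7, 22.1])]
pipette [(0.85, [189.8, 255.3, 63.3, 35.9])]
slide_box [(0.59, [251.4, 281.0, 26.6, 28.7])]
bottle [(0.61, [365.4, 321.7, 30.5, 52.3])]
tip_box [(0.63, [229.1, 148.3, 44.2, 47.3])]
timer [(0.69, [221.4, 205.6, 17.4, 26.2])]
tape [(0.76, [386.6, 371.6, 44.9, 43.1])]
hood_ball [(0.8, [234.6, 145.3, 146.1, 138.1]), (0.37, [181.7, 24
[... 377 characters left out ...]
.0]]
shaker [(0.88, [217.3, 184.6, 172.0, 140.9])]
pin [(0.74, [345.1, 307.9, 11.5, 17.4])]
hood [(0.96, [218.9, 191.6, 155.3, 130.6])]
prop [(0.75, [332.1, 192.6, 42.7, 68.6])]
pipette [(0.45, [214.4, 191.3, 157.0, 132.4]), (0.26, [409.0, 251.7, 33.0, 27.7])]
slide_box [(0.9, [313.0, 308.7, 21.0, 29.6])]
bottle [(0.81, [409.5, 254.3, 33.1, 25.5]), (0.66, [444.9, 248.0, 31.6, 30.3])]
tip_box [(0.81, [164.1, 252.0, 63.5, 45.3])]
timer [(0.72, [212.7, 299.1, 29.2, 27.9])]
tape [(0.75, [441.7, 249.1, 37.7, 28.8])]
hood_ball [(0.83, [215.3, 189.6, 153.9, 132.3])]
socket [(0.96, [217.6, 191.5, 152.6, 131.3])]
notch [(0.84, [217.4, 186.9, 170.3, 143.1])]
bore [(0.98, [217.1, 189.4, 170.8, 136.0])]
```

```bash
python3 - <<'E'
import cv2,numpy as np
a=cv2.imread("pics/top.png")[170:370,160:480]; b=cv2.imread("pics/scene.png")[130:430,180:440]
cv2.imwrite("pics/t1.png",cv2.resize(a,(800,500),interpolation=cv2.INTER_CUBIC))
cv2.imwrite("pics/s1.png",cv2.resize(b,(520,600),interpolation=cv2.INTER_CUBIC))
E
```

```text
(no output)
```

View pics/t1.png

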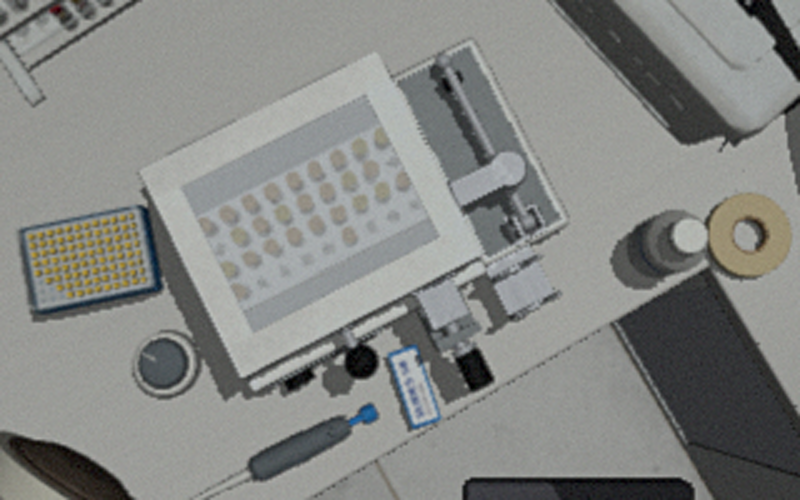

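View pics/s1.png

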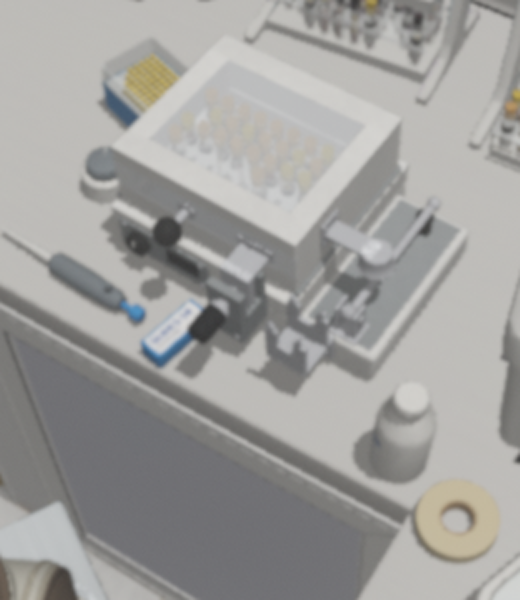

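```bash
cat > h.py <<'E'
import numpy as np,cv2
from station import *
def cloud(s):
    K=np.array([[s["fx"],0,s["cx"]],[0,s["fy"],s["cy"]],[0,0,1]]);h,w=s["depth"].shape
    uv=np.stack(np.meshgrid(np.arange(w),np.arange(h)),-1).reshape(-1,1,2).astype(float)
    n=cv2.undistortPoints(uv,K,np.array([s["k1"],0,0,0.])).reshape(h,w,2)
    d=s["depth"][...,None]; P=np.concatenate([n*d,d],-1)
    E=np.array(s["extrinsics"]); return (P-E[:3,3])@E[:3,:3]
def proj(s,p):
    E=np.array(s["extrinsics"]);K=np.array([[s["fx"],0,s["cx"]],[0,s["fy"],s["cy"]],[0,0,1]])
    return cv2.projectPoints(np.atleast_2d(p).astype(float),cv2.Rodrigues(E[:3,:3])[0],E[:3,3],K,np.array([s["k1"],0,0,0.]))[0][:,0]
E
python3 - <<'E'
from h import *
for c in("top","scene"):
    s=snapshot(c); P=cloud(s); r=silhouettes("hood",c)[0]["region"]
    r=cv2.dilate(r.astype(np.uint8),np.ones((9,9)))>0
    ok=r&(s["depth"]>0); z=P[...,2]
    m=ok&(abs(z-.166)<.007); m=cv2.morphologyEx(m.astype(np.uint8),cv2.MORPH_OPEN,np.ones((3,3)))
    n,l,st,_=cv2.connectedComponentsWithStats(m); k=1+np.argmax(st[1:,4]); q=P[l==k]
    print(c,len(q),np.median(q[:,2]),q[:,2].std())
    rc=cv2.minAreaRect((q[:,:2]*1000).astype(np.float32)); print(rc, cv2.boxPoints(rc).tolist())
    b=P[ok&(z>.0)]; print("bench z",np.median(z[(abs(z)<.02)&(s["depth"]>0)]))
    for nme in("pin","slide_box"):
        g=silhouettes(nme,c)[0]["region"]&(s["depth"]>0); print(nme,np.median(P[g],0),P[g][:,2].max(),np.percentile(P[g][:,2],[10,90]))
E
```

```text
top 9898 0.16520663769787294 0.002335310302386204
((494.5627136230469, 370.36328125), (208.41200256347656, 239.7724609375), 27.19161605834961) [[347.08905029296875, 429.38128662109375], [456.6573486328125, 216.1077117919922], [642.036376953125, 311.34527587890625], [532.4680786132812, 524.6188354492188]]
bench z 5.541595382262848e-05
pin [0.35574605 0.22153159 0.10325739] 0.11223801568641792 [0.09774136 0.10733466]
slide_box [0.33692565 0.27543518 0.02566568] 0.03331348065651742 [0.02077499 0.02901217]
scene 8193 0.16614515422553572 0.0020507012786695512
((495.23272705078125, 370.6817626953125), (213.68310546875, 245.405029296875), 27.128273010253906) [[344.19464111328125, 431.1674499511719], [456.0954284667969, 212.75997924804688], [646.2708129882812, 310.1960754394531], [534.3699951171875, 528.603515625]]
bench z 0.0012587772130551347
pin [0.35669296 0.21824279 0.10230072] 0.11025724533551196 [0.08752218 0.10692056]
slide_box [0.32805849 0.26842084 0.02541895] 0.032809894240754284 [0.0114296  0.02905978]
```

```bash
python3 -m creep '[{"linear":[0,0,0],"rot":[0,0,-0.0714],"grip":100},{"linear":[0,0,0],"rot":[0,0,-0.0714],"grip":100},{"linear":[0,0,0],"rot":[0,0,-0.0714],"grip":100},{"linear":[0,0,0],"rot":[0,0,-0.0714],"grip":100},{"linear":[0,0,0],"rot":[0,0,-0.0714],"grip":100},{"linear":[0,0,0],"rot":[0,0,-0.0714],"grip":100}]' 30
cat >> h.py <<'E'
PSI=0.474; O=np.array([.4967,.3714,0])
def S2W(p,O=O,psi=PSI):
    c,s=np.cos(psi),np.sin(psi); return O+np.asarray(p,float)/1000@np.array([[c,s,0],[-s,c,0],[0,0,1]])
def W2S(w,O=O,psi=PSI):
    c,s=np.cos(psi),np.sin(psi); return 1000*(np.asarray(w)-O)@np.array([[c,-s,0],[s,c,0],[0,0,1]])
def delta(p,up=0):
    "tool shift (units of .1 m) bringing the GRASP point to shaker mm p + up; grasp = 19 mm behind TCP"
    from scipy.spatial.transform import Rotation as Ro
    o=get_obs(); R=Ro.from_euler('xyz',o["eef_rot"]); g=o["tcp_pos"]-.019*R.as_matrix()[:,2]
    D=Ro.from_euler('xyz',[np.pi,0,PSI+np.pi])
    print("t",round(o["time"],2),"grasp shaker",W2S(g).round(1),"tool shift u",(R.inv().apply(S2W(p)+[0,0,up/1000]-g)*10).round(3),"rot u",((R.inv()*D).as_rotvec()*180/np.pi/120).round(4),"F",np.round(o["wrist_force"],1),"w",round(o["width"],4))
E
```

```text
time: 2.5
tcp_pos: [0.2359, 0.5243, 0.2313]
eef_rot: [-3.142, -0.0, -2.661]
wrist_force: [-0.5, -0.3, 0.2]
width: 0.0857
grip_force: 0.0
```

```bash
python3 -c "
from h import *
delta([-195,-70,95],100)"
```

```text
t 2.5 grasp shaker [-162.2  255.1  250.3] tool shift u [ 0.349 -3.249  0.553] rot u [-0.     -0.      0.0032] F [-0.5 -0.3  0.2] w 0.0857
```

```bash
python3 -m creep '[{"linear":[0.044,-0.406,0],"rot":[0,0,0.0032],"grip":100},{"linear":[0.044,-0.406,0],"rot":[0,0,0],"grip":100},{"linear":[0.044,-0.406,0],"rot":[0,0,0],"grip":100},{"linear":[0.044,-0.406,0],"rot":[0,0,0],"grip":100},{"linear":[0.044,-0.406,0.1],"rot":[0,0,0],"grip":90},{"linear":[0.044,-0.406,0.15],"rot":[0,0,0],"grip":80},{"linear":[0.044,-0.406,0.15],"rot":[0,0,0],"grip":80},{"linear":[0.044,-0.406,0.15],"rot":[0,0,0],"grip":80}]'
python3 - <<'E'
from h import *
delta([-195,-70,95])
s=snapshot("wrist"); cv2.imwrite("pics/w1.png",s["img"][:,:,::-1]); P=cloud(s)
E=np.array(s["extrinsics"]); print("cam at",W2S(-E[:3,:3].T@E[:3,3]).round(0))
for n in("pin","hood_ball","prop"):
    for d in silhouettes(n,"wrist")[:2]:
        g=d["region"]&(s["depth"]>0); print(n,round(d["conf"],2),d["extent"], W2S(P[g]).round(1).tolist()[:0], np.percentile(W2S(P[g]),[2,50,98],axis=0).round(1).tolist() if g.any() else 0)
E
```

```text
time: 3.3
tcp_pos: [0.3514, 0.2171, 0.176]
eef_rot: [-3.141, 0.001, -2.674]
wrist_force: [0.7, 0.6, -0.1]
width: 0.0685
grip_force: 0.0
t 3.3 grasp shaker [-199.7  -70.9  195. ] tool shift u [-0.046  0.01   1.   ] rot u [-0.0001  0.0004 -0.0028] F [ 0.7  0.6 -0.1] w 0.0685
cam at [-282.  -71.  318.]
pin 0.92 [306.4, 225.0, 43.4, 101.4] [] [[-214.0, -81.9, 44.2], [-195.3, -69.6, 103.0], [-164.7, -56.9, 106.4]]
pin 0.58 [570.3, 317.8, 61.3, 73.5] [] [[-87.7, 168.2, 4.5], [-74.6, 187.5, 37.3], [-42.8, 213.0, 48.0]]
hood_ball 0.87 [149.3, 324.2, 490.3, 152.2] [] [[-154.3, -186.1, 81.9], [-106.5, -46.4, 123.9], [-50.6, 116.0, 165.4]]
prop 0.7 [149.8, 257.4, 489.3, 222.1] [] [[-171.5, -206.1, 22.6], [-113.5, -57.8, 99.7], [-44.7, 116.4, 165.2]]
```

View pics/w1.png

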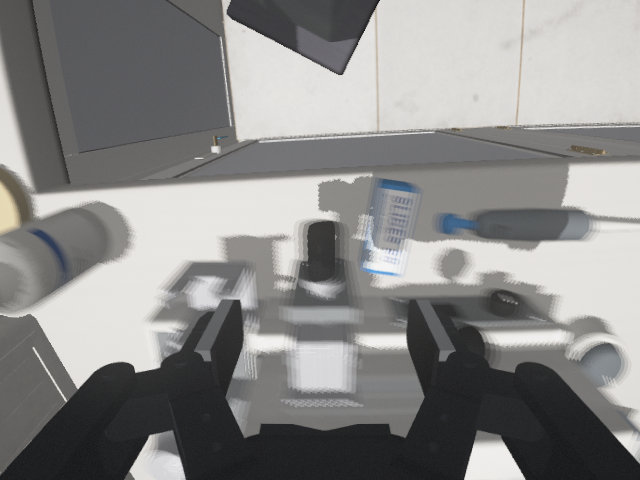

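```bash
python3 -m creep '[{"linear":[-0.03,0.005,0.25],"rot":[0,0,-0.0028],"grip":75},{"linear":[0,0,0.35],"rot":[0,0,0],"grip":75},{"linear":[0,0,0.3],"rot":[0,0,0],"grip":75},{"linear":[0,0,0.12],"rot":[0,0,0],"grip":75},{"linear":[0,0,0],"rot":[0,0,0],"grip":75}]'; python3 - <<'E'
from h import *
delta([-196,-70,95])
s=snapshot("wrist"); P=cloud(s)
for d in silhouettes("pin","wrist")[:1]:
    g=d["region"]&(s["depth"]>0); q=W2S(P[g]); q=q[q[:,2]>85]; print(d["extent"],np.percentile(q,[2,50,98],axis=0).round(1).tolist())
E
```

```text
time: 4.0
tcp_pos: [0.353, 0.221, 0.0737]
eef_rot: [3.141, -0.002, -2.667]
wrist_force: [-0.1, 0.5, 0.6]
width: 0.0637
grip_force: 0.0
t 4.0 grasp shaker [-196.5  -68.2   92.7] tool shift u [-0.005 -0.018 -0.023] rot u [ 0.0001 -0.0009  0.0004] F [-0.1  0.5  0.6] w 0.0637
[286.0, 289.5, 73.3, 128.0] [[-214.1, -81.5, 87.8], [-199.5, -69.5, 103.1], [-166.0, -57.5, 106.3]]
```

```bash
python3 -m creep '[{"linear":[0,-0.014,-0.02],"rot":[0,0,0],"grip":60},{"linear":[0,0,0],"rot":[0,0,0],"grip":30},{"linear":[0,0,0],"rot":[0,0,0],"grip":20},{"linear":[0,0,0],"rot":[0,0,0],"grip":15},{"linear":[0,0,0],"rot":[0,0,0],"grip":15},{"linear":[0,0,0],"rot":[0,0,0],"grip":15}]' 40; python3 -c "
from h import *
delta([-196,-70,95])"
```

```text
time: 4.7
tcp_pos: [0.3546, 0.2193, 0.0766]
eef_rot: [-3.141, 0.001, -2.668]
wrist_force: [1.4, -0.4, 6.1]
width: 0.0248
grip_force: 39.0
t 4.7 grasp shaker [-195.9  -70.5   95.6] tool shift u [0.001 0.005 0.006] rot u [-0.0001  0.0004 -0.0002] F [ 1.4 -0.4  6.1] w 0.0248
```

```bash
python3 -m creep '[{"linear":[0.06,0,-0.004],"rot":[0,0,0],"grip":15},{"linear":[0.12,0,0],"rot":[0,0,0],"grip":15},{"linear":[0.13,0,0],"rot":[0,0,0],"grip":15},{"linear":[0.13,0,0],"rot":[0,0,0],"grip":15},{"linear":[0.13,0,0],"rot":[0,0,0],"grip":15},{"linear":[0.13,0,0],"rot":[0,0,0],"grip":15},{"linear":[0.1,0,0],"rot":[0,0,0],"grip":15},{"linear":[0,0,0],"rot":[0,0,0],"grip":15}]'; python3 - <<'E'
from h import *
delta([-276,-70,95])
s=snapshot("wrist"); P=cloud(s); cv2.imwrite("pics/w2.png",s["img"][:,:,::-1])
for d in silhouettes("pin","wrist")[:1]:
    g=d["region"]&(s["depth"]>0); q=W2S(P[g]); q=q[q[:,2]>85]; print(d["extent"],np.percentile(q,[0,2,50,98,100],axis=0).round(1).tolist())
E
```

```text
time: 5.5
tcp_pos: [0.2817, 0.1821, 0.0765]
eef_rot: [-3.142, -0.0, -2.668]
wrist_force: [1.2, 0.6, -0.9]
width: 0.025
grip_force: 39.0
t 5.5 grasp shaker [-277.7  -70.3   95.5] tool shift u [-0.017  0.003  0.005] rot u [-0.     -0.0002 -0.0002] F [ 1.2  0.6 -0.9] w 0.025
[289.5, 282.1, 70.0, 148.5] [[-296.7, -84.7, 85.0], [-295.9, -82.8, 87.7], [-279.0, -70.9, 101.5], [-236.8, -59.2, 105.1], [-229.9, -57.5, 150.8]]
```

View pics/w2.png

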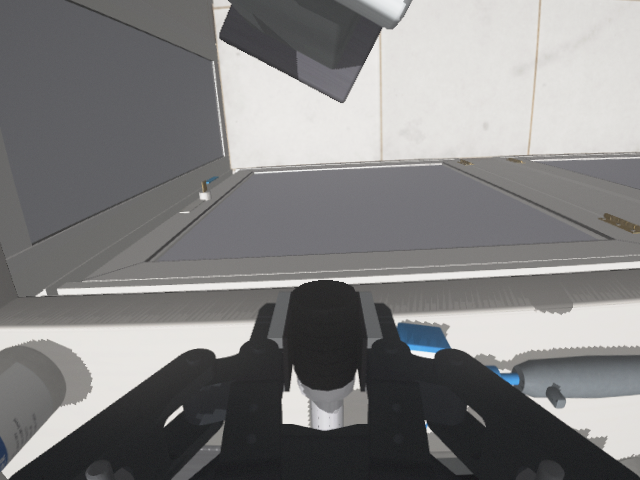

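```bash
python3 -m creep '[{"linear":[0,-0.1,-0.2],"rot":[0,0,0],"grip":15},{"linear":[0,-0.25,-0.22],"rot":[0,0,0],"grip":15},{"linear":[0,-0.25,0],"rot":[0,0,0],"grip":15},{"linear":[0,-0.2,0],"rot":[0,0,0],"grip":15},{"linear":[-0.2,0,0],"rot":[0,0,0],"grip":15},{"linear":[-0.3,0,0],"rot":[0,0,0],"grip":15},{"linear":[-0.28,0,0],"rot":[0,0,0],"grip":15},{"linear":[0,0,0],"rot":[0,0,0],"grip":15}]'; python3 - <<'E'
from h import *
delta([-198,-150.4,88.5])
s=snapshot("wrist"); P=cloud(s)
for d in silhouettes("pin","wrist")[:1]:
    g=d["region"]&(s["depth"]>0); q=W2S(P[g]); q=q[q[:,2]>85]; print(d["extent"],np.percentile(q,[2,50,98],axis=0).round(1).tolist())
s=snapshot("scene");P=cloud(s);cv2.imwrite("pics/s2.png",cv2.resize(s["img"][180:400,220:460,::-1],(640,586)))
for n in("pin","bottle"):
  for d in silhouettes(n,"scene")[:1]:
    g=d["region"]&(s["depth"]>0); q=W2S(P[g]); print(n,d["conf"],d["extent"],np.percentile(q,[2,50,98],axis=0).round(1).tolist())
E
```

```text
time: 6.4
tcp_pos: [0.3914, 0.148, 0.1183]
eef_rot: [3.141, -0.0, -2.668]
wrist_force: [-0.5, -0.4, -0.8]
width: 0.0245
grip_force: 39.4
t 6.4 grasp shaker [-195.7 -150.7  137.3] tool shift u [0.023 0.003 0.488] rot u [ 0.0001 -0.0002 -0.0001] F [-0.5 -0.4 -0.8] w 0.0245
[286.7, 283.2, 70.0, 147.3] [[-214.0, -162.8, 126.9], [-197.2, -151.2, 143.3], [-154.9, -140.2, 146.9]]
pin 0.65 [301.5, 271.6, 37.2, 40.3] [[-217.2, -163.1, 129.4], [-206.3, -152.7, 142.1], [-116.1, -141.8, 149.2]]
bottle 0.63 [365.2, 319.6, 33.9, 50.5] [[-205.3, -324.7, 2.6], [-190.6, -302.7, 96.3], [-155.7, -270.8, 141.6]]
```

View pics/s2.png

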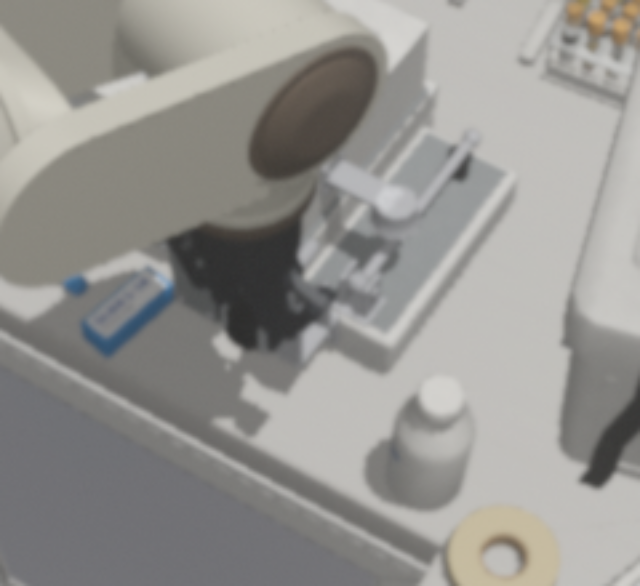

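```bash
python3 -m creep '[{"linear":[0.023,0.004,0],"rot":[0,0,0],"grip":15},{"linear":[0,0,0.12],"rot":[0,0,0],"grip":15},{"linear":[0,0,0.14],"rot":[0,0,0],"grip":15},{"linear":[0,0,0.12],"rot":[0,0,0],"grip":15},{"linear":[0,0,0.06],"rot":[0,0,0],"grip":15},{"linear":[0,0,0.03],"rot":[0,0,0],"grip":15},{"linear":[0,0,0],"rot":[0,0,0],"grip":15}]'; python3 -c "
from h import *
delta([-198,-150.4,88.5])"
```

```text
time: 7.35
tcp_pos: [0.3867, 0.1463, 0.0716]
eef_rot: [3.142, -0.0, -2.668]
wrist_force: [-2.0, 0.1, 0.6]
width: 0.0247
grip_force: 39.6
t 7.35 grasp shaker [-200.6 -150.    90.6] tool shift u [-0.026 -0.004  0.021] rot u [ 0.     -0.0002 -0.0002] F [-2.   0.1  0.6] w 0.0247
```

```bash
python3 -m creep '[{"linear":[-0.025,0,0.01],"rot":[0,0,0],"grip":15},{"linear":[0,0,0.008],"rot":[0,0,0],"grip":15},{"linear":[0,0,0.007],"rot":[0,0,0],"grip":15},{"linear":[0,0,0],"rot":[0,0,0],"grip":15},{"linear":[0,0,0],"rot":[0,0,0],"grip":15}]'; python3 -c "
from h import *
delta([-198,-150.4,88.5])"
```

```text
time: 7.85
tcp_pos: [0.3896, 0.1478, 0.0701]
eef_rot: [-3.141, 0.002, -2.668]
wrist_force: [-3.3, -0.1, 10.8]
width: 0.0248
grip_force: 39.9
t 7.85 grasp shaker [-197.3 -150.    89.1] tool shift u [ 0.007 -0.004  0.005] rot u [-0.0001  0.0008 -0.0001] F [-3.3 -0.1 10.8] w 0.0248
```

```bash
python3 -m creep '[{"linear":[0,0,-0.006],"rot":[0,0,0],"grip":15},{"linear":[0,0,0],"rot":[0,0,0],"grip":25},{"linear":[0,0,0],"rot":[0,0,0],"grip":35},{"linear":[0,0,0],"rot":[0,0,0],"grip":50},{"linear":[0,0,0],"rot":[0,0,0],"grip":55},{"linear":[0,0,0],"rot":[0,0,0],"grip":55}]'; python3 - <<'E'
from h import *
delta([-198,-150.4,88.5])
s=snapshot("wrist"); P=cloud(s); cv2.imwrite("pics/w3.png",s["img"][:,:,::-1])
for d in silhouettes("pin","wrist")[:1]:
    g=d["region"]&(s["depth"]>0); q=W2S(P[g]); q=q[q[:,2]>75]; print(d["extent"],np.percentile(q,[2,50,98],axis=0).round(1).tolist())
E
```

```text
time: 8.45
tcp_pos: [0.389, 0.1475, 0.0698]
eef_rot: [-3.142, -0.0, -2.668]
wrist_force: [0.5, 0.3, -0.2]
width: 0.0473
grip_force: 0.0
t 8.45 grasp shaker [-198.  -150.    88.8] tool shift u [-0.    -0.004  0.003] rot u [-0.     -0.0001 -0.0002] F [ 0.5  0.3 -0.2] w 0.0473
[294.3, 287.9, 72.7, 141.8] [[-215.6, -160.4, 80.2], [-199.7, -148.3, 96.8], [-159.5, -136.4, 100.5]]
```

View pics/w3.png

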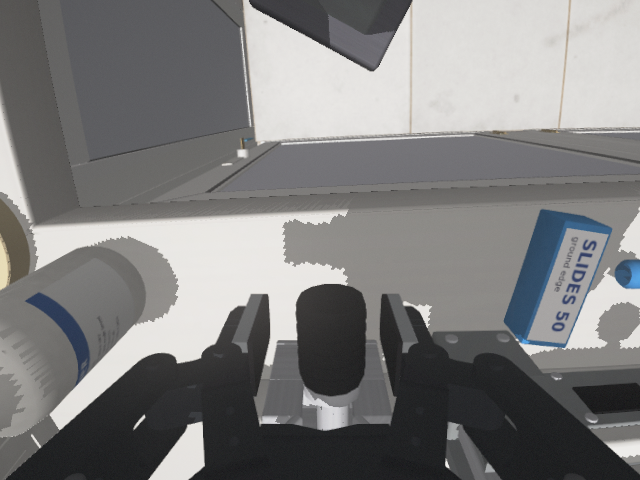

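```bash
python3 -m creep '[{"linear":[0,0,-0.15],"rot":[0,0,0],"grip":55},{"linear":[0,0,-0.4],"rot":[0,0,0],"grip":55},{"linear":[0,0,-0.4],"rot":[0,0,0],"grip":60},{"linear":[0,0.4,-0.05],"rot":[0,0,0],"grip":70},{"linear":[-0.1,0.45,0],"rot":[0,0,0],"grip":70},{"linear":[-0.2,0.45,0],"rot":[0,0,0],"grip":70},{"linear":[-0.27,0.4,0],"rot":[0,0,0],"grip":70},{"linear":[0,0,0],"rot":[0,0,0],"grip":70}]'; python3 -m creep '[{"linear":[0,0,0],"rot":[0,0,0],"grip":70}]'; python3 - <<'E'
from h import *
delta([-141,20,125])
s=snapshot("wrist"); P=cloud(s); W=W2S(P.reshape(-1,3)).reshape(P.shape); cv2.imwrite("pics/w4.png",s["img"][:,:,::-1])
dark=(s["img"].max(2)<60)&(s["depth"]>0)&(W[...,2]>112)&(W[...,2]<145)&(abs(W[...,0]+141)<25)&(abs(W[...,1]-20)<30)
q=W[dark]; print(len(q),np.percentile(q,[1,50,99],axis=0).round(1).tolist() if len(q) else 0)
if len(q)>20:
    A=np.c_[2*q,np.ones(len(q))]; x=np.linalg.lstsq(A,(q**2).sum(1),rcond=None)[0]; print("sphere",x[:3].round(1),np.sqrt(x[3]+x[:3]@x[:3]).round(1))
s=snapshot("top"); P=cloud(s)
for d in silhouettes("pin","top")[:2]:
    g=d["region"]&(s["depth"]>0); q=W2S(P[g]); print(d["conf"],np.percentile(q,[2,50,98],axis=0).round(1).tolist())
E
```

```text
time: 9.35
tcp_pos: [0.3618, 0.329, 0.1692]
eef_rot: [3.141, -0.0, -2.664]
wrist_force: [-0.4, -0.8, 0.6]
width: 0.0596
grip_force: 0.0
time: 9.45
tcp_pos: [0.3618, 0.3254, 0.1692]
eef_rot: [-3.141, -0.001, -2.666]
wrist_force: [0.2, -1.2, 0.2]
width: 0.0599
grip_force: 0.0
t 9.45 grasp shaker [-141.    20.6  188.2] tool shift u [-0.001 -0.006  0.632] rot u [-0.0002 -0.0006  0.0008] F [ 0.2 -1.2  0.2] w 0.0599
2631 [[-156.9, 5.8, 121.7], [-146.7, 20.1, 135.6], [-131.1, 34.1, 140.5]]
sphere [-141.5   20.1  124.6] 15.5
0.58 [[-89.0, -171.6, 109.6], [6.8, -8.0, 165.0], [98.7, 115.5, 170.0]]
0.57 [[-213.5, -160.1, 87.5], [-178.8, -147.2, 95.7], [-117.7, -136.7, 103.3]]
```

```bash
python3 -m creep '[{"linear":[0,-0.006,0.15],"rot":[0,0,0],"grip":65},{"linear":[0,0,0.25],"rot":[0,0,0],"grip":65},{"linear":[0,0,0.18],"rot":[0,0,0],"grip":60},{"linear":[0,0,0.05],"rot":[0,0,0],"grip":50},{"linear":[0,0,0],"rot":[0,0,0],"grip":35},{"linear":[0,0,0],"rot":[0,0,0],"grip":20},{"linear":[0,0,0],"rot":[0,0,0],"grip":20},{"linear":[0,0,0],"rot":[0,0,0],"grip":20}]' 35; python3 - <<'E'
from h import *
delta([-141,20,125])
r=[]
for a in np.linspace(0,1.12,17):
    r.append((105-246*np.cos(a)+45*np.sin(a),80+246*np.sin(a)+45*np.cos(a)))
r=np.array(r); print(np.c_[np.linspace(0,1.12,17)[1:],-np.diff(r[:,0])/100,-np.diff(r[:,1])/100].round(3).tolist())
E
```

```text
time: 10.4
tcp_pos: [0.3616, 0.3252, 0.1078]
eef_rot: [3.138, -0.0, -2.668]
wrist_force: [-11.5, 12.3, -1.6]
width: 0.03
grip_force: 34.9
t 10.4 grasp shaker [-141.3   20.5  126.8] tool shift u [-0.003 -0.005  0.018] rot u [ 0.0015 -0.0001 -0.0003] F [-11.5  12.3  -1.6] w 0.03
[[0.07, -0.037, -0.171], [0.14, -0.049, -0.168], [0.21, -0.061, -0.164], [0.28, -0.072, -0.159], [0.35, -0.083, -0.154], [0.42, -0.094, -0.148], [0.49, -0.104, -0.141], [0.56, -0.114, -0.133], [0.63, -0.123, -0.125], [0.7, -0.131, -0.116], [0.77, -0.139, -0.107], [0.84, -0.146, -0.097], [0.91, -0.152, -0.086], [0.98, -0.158, -0.075], [1.05, -0.163, -0.064], [1.12, -0.167, -0.053]]
```

```bash
python3 -m creep '[{"linear":[-0.017,0.005,-0.086],"rot":[0,0,0],"grip":20},{"linear":[-0.02,0,-0.085],"rot":[0,0,0],"grip":20},{"linear":[-0.023,0,-0.084],"rot":[0,0,0],"grip":20},{"linear":[-0.026,0,-0.084],"rot":[0,0,0],"grip":20}]'; python3 -c "
from h import *
delta([-141,20,125])"
```

```text
time: 10.8
tcp_pos: [0.3697, 0.3295, 0.1422]
eef_rot: [3.139, 0.001, -2.668]
wrist_force: [-3.3, 13.0, -4.4]
width: 0.0302
grip_force: 34.9
t 10.8 grasp shaker [-132.1   20.6  161.2] tool shift u [ 0.089 -0.007  0.362] rot u [ 0.0011  0.0007 -0.0003] F [-3.3 13.  -4.4] w 0.0302
```

```bash
python3 -m creep '[{"linear":[-0.061,0.005,-0.164],"rot":[0,0,0],"grip":20},{"linear":[-0.072,0,-0.159],"rot":[0,0,0],"grip":20},{"linear":[-0.083,0,-0.154],"rot":[0,0,0],"grip":20},{"linear":[-0.094,0,-0.148],"rot":[0,0,0],"grip":20},{"linear":[-0.104,0,-0.141],"rot":[0,0,0],"grip":20},{"linear":[-0.114,0,-0.133],"rot":[0,0,0],"grip":20}]'; python3 -c "
from h import *
delta([-141,20,125])
a=.56;print(105-246*np.cos(a)+45*np.sin(a),80+246*np.sin(a)+45*np.cos(a))"
```

```text
time: 11.4
tcp_pos: [0.4166, 0.3537, 0.2323]
eef_rot: [3.14, 0.001, -2.668]
wrist_force: [-3.1, 10.3, -6.6]
width: 0.0299
grip_force: 35.1
t 11.4 grasp shaker [-79.3  20.8 251.3] tool shift u [ 0.618 -0.01   1.263] rot u [ 0.0008  0.0005 -0.0002] F [-3.1 10.3 -6.6] w 0.0299
-79.5213784028606 248.79828468414104
```

```bash
python3 -m creep '[{"linear":[-0.123,0,-0.125],"rot":[0,0,0],"grip":20},{"linear":[-0.131,0,-0.116],"rot":[0,0,0],"grip":20},{"linear":[-0.139,0,-0.107],"rot":[0,0,0],"grip":20},{"linear":[-0.146,0,-0.097],"rot":[0,0,0],"grip":20},{"linear":[-0.152,0,-0.086],"rot":[0,0,0],"grip":20},{"linear":[-0.158,0,-0.075],"rot":[0,0,0],"grip":20},{"linear":[-0.163,0,-0.064],"rot":[0,0,0],"grip":20},{"linear":[-0.14,0,-0.045],"rot":[0,0,0],"grip":20}]';python3 -m creep '[{"linear":[0,0,0],"rot":[0,0,0],"grip":20},{"linear":[0,0,0],"rot":[0,0,0],"grip":20}]'; python3 -c "
from h import *
delta([-141,20,125])
a=1.11;print(105-246*np.cos(a)+45*np.sin(a),80+246*np.sin(a)+45*np.cos(a))"
```

```text
time: 12.2
tcp_pos: [0.5192, 0.4065, 0.3038]
eef_rot: [3.14, 0.001, -2.667]
wrist_force: [-6.2, 9.4, -1.7]
width: 0.0297
grip_force: 35.4
time: 12.4
tcp_pos: [0.5189, 0.4064, 0.3037]
eef_rot: [3.14, 0.001, -2.667]
wrist_force: [-5.0, 8.9, 0.5]
width: 0.0298
grip_force: 35.5
t 12.4 grasp shaker [ 35.7  21.  322.7] tool shift u [ 1.77  -0.013  1.974] rot u [0.001  0.0006 0.0001] F [-5.   8.9  0.5] w 0.0298
35.91970773714227 320.3516449306685
```

```bash
python3 -m creep '[{"linear":[0,0,0],"rot":[0,0,0],"grip":35},{"linear":[0,0,0],"rot":[0,0,0],"grip":50},{"linear":[0,0,0],"rot":[0,0,0],"grip":60},{"linear":[0.02,0,-0.2],"rot":[0,0,0],"grip":60},{"linear":[0.1,-0.1,-0.25],"rot":[0,0,0],"grip":60},{"linear":[0.2,-0.35,0],"rot":[0,0,0],"grip":60},{"linear":[0.25,-0.4,0],"rot":[0,0,0],"grip":60},{"linear":[0.2,-0.4,0],"rot":[0,0,0],"grip":60}]';python3 -m creep '[{"linear":[0,-0.4,0],"rot":[0,0,0],"grip":60},{"linear":[0,-0.36,0],"rot":[0,0,0],"grip":60},{"linear":[0,0,0],"rot":[0,0,0],"grip":60},{"linear":[0,0,0],"rot":[0,0,0],"grip":60}]'; python3 - <<'E'
from h import *
delta([-40,-180,80])
for c in ("wrist","scene"):
    s=snapshot(c); P=cloud(s); W=W2S(P.reshape(-1,3)).reshape(P.shape); cv2.imwrite(f"pics/p_{c}.png",s["img"][:,:,::-1])
    for x in range(-70,60,20):
        m=(s["depth"]>0)&(abs(W[...,0]-x)<5)&(abs(W[...,1]+180)<15)&(W[...,2]>65)&(W[...,2]<110); q=W[m]
        if len(q)>4: print(c,x,len(q),np.percentile(q[:,1:],[5,50,95],axis=0).round(1).tolist())
    for x,y,nm in((36,20,"ball"),):
        m=(s["depth"]>0)&(abs(W[...,0]-x)<30)&(abs(W[...,1]-y)<20)&(W[...,2]>290)&(W[...,2]<345)&(s["img"].max(2)<60); print(nm,m.sum(),W[m].mean(0) if m.any() else 0)
a=[cv2.imread(f"pics/p_{c}.png") for c in("wrist","scene")]
cv2.imwrite("pics/p.png",np.hstack([cv2.resize(a[0],(400,300)),cv2.resize(a[1][100:400,180:480],(300,300))]))
E
```

```text
time: 13.2
tcp_pos: [0.507, 0.2576, 0.3478]
eef_rot: [-3.141, 0.001, -2.668]
wrist_force: [1.5, -0.8, 0.4]
width: 0.051
grip_force: 0.0
time: 13.6
tcp_pos: [0.5425, 0.1908, 0.3476]
eef_rot: [-3.141, 0.0, -2.67]
wrist_force: [-0.7, -0.5, 0.2]
width: 0.051
grip_force: 0.0
t 13.6 grasp shaker [ -41.7 -181.6  366.6] tool shift u [-0.015  0.016  2.866] rot u [-0.0001  0.0002 -0.0012] F [-0.7 -0.5  0.2] w 0.051
wrist -70 83 [[-184.0, 80.8], [-179.7, 83.5], [-175.4, 85.1]]
wrist -50 80 [[-184.1, 81.3], [-179.7, 83.3], [-175.3, 84.8]]
wrist -30 79 [[-184.1, 81.2], [-179.7, 83.5], [-175.3, 85.1]]
wrist -10 76 [[-184.2, 80.8], [-179.7, 83.6], [-175.2, 85.3]]
wrist 10 74 [[-184.3, 80.3], [-179.7, 83.4], [-175.1, 85.0]]
wrist 30 70 [[-184.3, 81.3], [-179.7, 83.8], [-175.1, 85.4]]
wrist 50 96 [[-186.9, 70.1], [-179.7, 83.0], [-172.4, 85.0]]
ball 404 [ 27.99908629   6.28365249 316.18970418]
scene -70 21 [[-185.8, 80.6], [-182.0, 83.4], [-176.6, 87.8]]
scene -50 19 [[-184.7, 80.3], [-180.9, 84.6], [-177.8, 87.7]]
scene -30 18 [[-185.9, 81.1], [-181.2, 83.5], [-176.2, 87.5]]
scene -10 20 [[-186.2, 80.0], [-181.8, 84.6], [-178.1, 87.5]]
scene 10 21 [[-185.6, 80.0], [-181.3, 84.1], [-177.8, 87.6]]
scene 30 18 [[-185.2, 80.2], [-182.3, 84.5], [-178.4, 86.2]]
scene 50 21 [[-189.3, 72.1], [-183.3, 83.8], [-176.5, 86.3]]
ball 0 0
```

View pics/p.png

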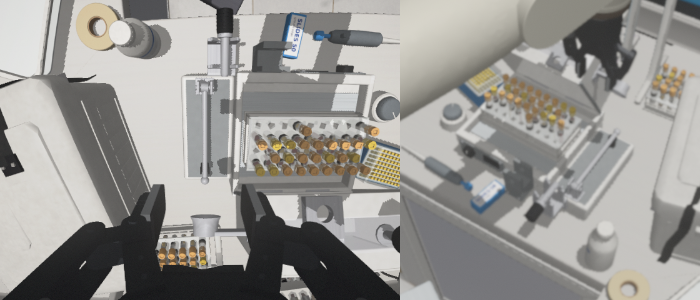

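```bash
python3 -m creep '[{"linear":[-0.015,0.019,0.35],"rot":[0,0,0],"grip":50},{"linear":[0,0,0.45],"rot":[0,0,0],"grip":45},{"linear":[0,0,0.45],"rot":[0,0,0],"grip":45},{"linear":[0,0,0.45],"rot":[0,0,0],"grip":45},{"linear":[0,0,0.45],"rot":[0,0,0],"grip":45},{"linear":[0,0,0.4],"rot":[0,0,0],"grip":45},{"linear":[0,0,0.2],"rot":[0,0,0],"grip":45},{"linear":[0,0,0],"rot":[0,0,0],"grip":45}]' 20; python3 - <<'E'
from h import *
delta([-40,-179.7,82])
def T(th):
    ph=th/2; return np.array([-95+55*np.cos(th)+19*np.sin(ph),82+55*np.sin(th)-19*np.cos(ph)]),ph
t=np.linspace(0,.86,15)
for a,b in zip(t[:-1],t[1:]):
    p,ph=T(a);q,_=T(b);d=q-p
    print(round(b,2),(d@[-np.cos(ph),-np.sin(ph)]/100).round(3),(d@[np.sin(ph),-np.cos(ph)]/100).round(3),round(-(b-a)/2*180/np.pi/120,4))
E
```

```text
time: 14.5
tcp_pos: [0.5409, 0.1947, 0.0694]
eef_rot: [3.14, -0.005, -2.667]
wrist_force: [-0.6, 0.0, 0.4]
width: 0.0383
grip_force: 0.0
t 14.5 grasp shaker [ -41.2 -177.4   88.4] tool shift u [-0.012 -0.023  0.064] rot u [ 0.0006 -0.0022  0.0005] F [-0.6  0.   0.4] w 0.0383
0.06 -0.005 -0.034 -0.0147
0.12 -0.004 -0.034 -0.0147
0.18 -0.003 -0.034 -0.0147
0.25 -0.002 -0.034 -0.0147
0.31 -0.001 -0.033 -0.0147
0.37 0.0 -0.033 -0.0147
0.43 0.001 -0.033 -0.0147
0.49 0.002 -0.033 -0.0147
0.55 0.003 -0.033 -0.0147
0.61 0.004 -0.032 -0.0147
0.68 0.005 -0.032 -0.0147
0.74 0.006 -0.032 -0.0147
0.8 0.007 -0.031 -0.0147
0.86 0.008 -0.031 -0.0147
```

```bash
python3 -m creep '[{"linear":[0,-0.01,0.03],"rot":[0,0,0],"grip":45},{"linear":[0,0,0],"rot":[0,0,0],"grip":45}]'; python3 -c "
from h import *
delta([-40,-179.7,82])"
```

```text
time: 14.7
tcp_pos: [0.5438, 0.1937, 0.0705]
eef_rot: [-3.141, 0.002, -2.667]
wrist_force: [-0.3, 1.0, -1.2]
width: 0.0384
grip_force: 0.0
t 14.7 grasp shaker [ -39.2 -179.6   89.5] tool shift u [ 0.008 -0.001  0.075] rot u [-0.0003  0.0009  0.0001] F [-0.3  1.  -1.2] w 0.0384
```

```bash
python3 -m creep '[{"linear":[0,0,0.07],"rot":[0,0,0],"grip":35},{"linear":[0,0,0],"rot":[0,0,0],"grip":20},{"linear":[0,0,0],"rot":[0,0,0],"grip":10},{"linear":[0,0,0],"rot":[0,0,0],"grip":5},{"linear":[0,0,0],"rot":[0,0,0],"grip":5},{"linear":[0,0,0],"rot":[0,0,0],"grip":5}]' 20; python3 -c "
from h import *
delta([-40,-179.7,82])"
```

```text
time: 15.3
tcp_pos: [0.5429, 0.1938, 0.0622]
eef_rot: [3.14, -0.0, -2.668]
wrist_force: [-3.1, 5.6, -1.0]
width: 0.0089
grip_force: 19.5
t 15.3 grasp shaker [ -40.  -179.1   81.2] tool shift u [ 0.    -0.006 -0.008] rot u [ 0.0005 -0.0001 -0.0001] F [-3.1  5.6 -1. ] w 0.0089
```

Gripped (8.9 mm). Swing up.

```bash
python3 -m creep '[{"linear":[-0.005,0,-0.034],"rot":[0,-0.0147,0],"grip":5},{"linear":[-0.004,0,-0.034],"rot":[0,-0.0147,0],"grip":5},{"linear":[-0.003,0,-0.034],"rot":[0,-0.0147,0],"grip":5},{"linear":[-0.002,0,-0.034],"rot":[0,-0.0147,0],"grip":5},{"linear":[-0.001,0,-0.033],"rot":[0,-0.0147,0],"grip":5},{"linear":[0,0,-0.033],"rot":[0,-0.0147,0],"grip":5}]'; python3 -c "
from h import *
delta([-40,-179.7,82])
o=get_obs();R=cv2.Rodrigues(np.array([0,0,0.]))[0]
print(o['width'],o['wrist_force'],-95+55*np.cos(.37),82+55*np.sin(.37))"
```

```text
time: 15.9
tcp_pos: [0.5424, 0.1936, 0.0819]
eef_rot: [3.14, 0.185, -2.668]
wrist_force: [-2.9, 5.5, -7.5]
width: 0.0093
grip_force: 19.4
t 15.9 grasp shaker [ -44.  -179.1  100.6] tool shift u [-0.005 -0.006  0.19 ] rot u [ 0.0006  0.0882 -0.0001] F [-2.9  5.5 -7.5] w 0.0093
0.009314224794939855 [-2.85626482  5.48233    -7.53583115] -43.7219959916681 101.88884875807291
```

```bash
python3 -m creep '[{"linear":[0.001,0,-0.033],"rot":[0,-0.0147,0],"grip":5},{"linear":[0.002,0,-0.033],"rot":[0,-0.0147,0],"grip":5},{"linear":[0.003,0,-0.033],"rot":[0,-0.0147,0],"grip":5},{"linear":[0.004,0,-0.032],"rot":[0,-0.0147,0],"grip":5},{"linear":[0.005,0,-0.032],"rot":[0,-0.0147,0],"grip":5},{"linear":[0.006,0,-0.032],"rot":[0,-0.0147,0],"grip":5},{"linear":[0.007,0,-0.031],"rot":[0,-0.0147,0],"grip":5},{"linear":[0,0,0],"rot":[0,0,0],"grip":5}]'; python3 - <<'E'
from h import *
delta([-40,-179.7,82])
for c in("scene","top"):
    s=snapshot(c);P=cloud(s);W=W2S(P.reshape(-1,3)).reshape(P.shape);cv2.imwrite(f"pics/r_{c}.png",s["img"][:,:,::-1])
    m=(s["depth"]>0)&(abs(W[...,1]+180)<12)&(W[...,0]>-40)&(W[...,0]<45)&(W[...,2]>95)&(W[...,2]<240); q=W[m]; q=q[np.argsort(q[:,0])]
    print(c,len(q),q[::max(1,len(q)//8)].round(0).tolist())
E
```

```text
time: 16.7
tcp_pos: [0.5344, 0.1894, 0.103]
eef_rot: [3.14, 0.4, -2.668]
wrist_force: [-3.8, 7.1, -4.5]
width: 0.0089
grip_force: 19.9
t 16.7 grasp shaker [ -56.9 -179.2  120.5] tool shift u [-0.006 -0.006  0.421] rot u [ 0.0005  0.1912 -0.0002] F [-3.8  7.1 -4.5] w 0.0089
scene 99 [[-31.0, -186.0, 146.0], [13.0, -180.0, 188.0], [17.0, -182.0, 192.0], [20.0, -183.0, 196.0], [24.0, -184.0, 202.0], [27.0, -178.0, 204.0], [30.0, -188.0, 201.0], [32.0, -182.0, 205.0], [36.0, -184.0, 206.0]]
top 185 [[-40.0, -183.0, 136.0], [-28.0, -182.0, 147.0], [-17.0, -175.0, 151.0], [-7.0, -179.0, 169.0], [3.0, -176.0, 176.0], [13.0, -176.0, 180.0], [23.0, -177.0, 198.0], [31.0, -180.0, 210.0], [39.0, -183.0, 202.0]]
```

```bash
python3 -m creep '[{"linear":[0.005,0,-0.018],"rot":[0,-0.008,0],"grip":5},{"linear":[0.005,0,-0.016],"rot":[0,-0.007,0],"grip":5},{"linear":[0,0,0],"rot":[0,0,0],"grip":5}]'; python3 -c "
from h import *
delta([-40,-179.7,82])";python3 -m creep '[{"linear":[0.004,0,-0.012],"rot":[0,0,0],"grip":5},{"linear":[0,0,0],"rot":[0,0,0],"grip":5}]'; python3 - <<'E'
from h import *
delta([-40,-179.7,82])
for c in("scene",):
    s=snapshot(c);P=cloud(s);W=W2S(P.reshape(-1,3)).reshape(P.shape);cv2.imwrite(f"pics/r_{c}.png",s["img"][:,:,::-1])
    m=(s["depth"]>0)&(abs(W[...,1]+180)<12)&(W[...,0]>0)&(W[...,0]<45)&(W[...,2]>165)&(W[...,2]<240); q=W[m]; q=q[np.argsort(q[:,0])]
    print(c,len(q),q[::max(1,len(q)//6)].round(0).tolist()); print(proj(s,S2W([[21,-180,209.6]])))
E
```

```text
time: 17.1
tcp_pos: [0.5326, 0.1885, 0.1056]
eef_rot: [3.14, 0.431, -2.668]
wrist_force: [-2.3, 6.9, -5.4]
width: 0.009
grip_force: 19.7
t 17.1 grasp shaker [ -59.5 -179.2  122.9] tool shift u [-0.006 -0.006  0.453] rot u [ 5.000e-04  2.058e-01 -2.000e-04] F [-2.3  6.9 -5.4] w 0.009
time: 17.3
tcp_pos: [0.5318, 0.1881, 0.1064]
eef_rot: [3.14, 0.43, -2.668]
wrist_force: [-3.4, 4.7, -3.7]
width: 0.0092
grip_force: 19.8
t 17.3 grasp shaker [ -60.4 -179.2  123.7] tool shift u [-0.011 -0.006  0.463] rot u [ 5.000e-04  2.053e-01 -1.000e-04] F [-3.4  4.7 -3.7] w 0.0092
scene 111 [[0.0, -183.0, 190.0], [4.0, -185.0, 194.0], [9.0, -182.0, 199.0], [14.0, -178.0, 204.0], [19.0, -182.0, 215.0], [21.0, -188.0, 210.0], [28.0, -186.0, 211.0]]
[[386.60223054 210.60847986]]
```

```bash
python3 -m creep '[{"linear":[0.005,0,-0.015],"rot":[0,0,0],"grip":5},{"linear":[0,0,0],"rot":[0,0,0],"grip":5}]'; python3 -c "
from h import *
delta([-40,-179.7,82])"; python3 -m creep '[{"linear":[0.005,0,-0.015],"rot":[0,0,0],"grip":5},{"linear":[0,0,0],"rot":[0,0,0],"grip":5}]';python3 - <<'E'
from h import *
delta([-40,-179.7,82])
for c in("scene",):
    s=snapshot(c);P=cloud(s);W=W2S(P.reshape(-1,3)).reshape(P.shape);cv2.imwrite(f"pics/r_{c}.png",s["img"][:,:,::-1])
    m=(s["depth"]>0)&(abs(W[...,1]+180)<12)&(W[...,0]>0)&(W[...,0]<45)&(W[...,2]>165)&(W[...,2]<240); q=W[m]; q=q[np.argsort(q[:,0])]
    print(c,len(q),q[::max(1,len(q)//6)].round(0).tolist())
E
```

```text
time: 17.55
tcp_pos: [0.5308, 0.1876, 0.1074]
eef_rot: [3.14, 0.43, -2.668]
wrist_force: [-1.4, 5.8, -5.1]
width: 0.009
grip_force: 20.3
t 17.55 grasp shaker [ -61.5 -179.1  124.6] tool shift u [-0.018 -0.006  0.477] rot u [ 6.000e-04  2.052e-01 -1.000e-04] F [-1.4  5.8 -5.1] w 0.009
time: 17.75
tcp_pos: [0.53, 0.1872, 0.1082]
eef_rot: [3.14, 0.43, -2.668]
wrist_force: [7.0, 10.3, -15.4]
width: 0.0086
grip_force: 19.9
t 17.75 grasp shaker [ -62.4 -179.2  125.5] tool shift u [-0.022 -0.006  0.489] rot u [ 6.000e-04  2.053e-01 -2.000e-04] F [  7.   10.3 -15.4] w 0.0086
scene 103 [[0.0, -176.0, 189.0], [3.0, -176.0, 192.0], [8.0, -182.0, 200.0], [13.0, -179.0, 212.0], [17.0, -183.0, 212.0], [20.0, -189.0, 212.0], [27.0, -182.0, 217.0]]
```

```bash
python3 -m creep '[{"linear":[0,0,0],"rot":[0,0,0],"grip":15},{"linear":[0,0,0],"rot":[0,0,0],"grip":30},{"linear":[0,0,0],"rot":[0,0,0],"grip":40},{"linear":[0,0,-0.15],"rot":[0,0,0],"grip":40},{"linear":[0,0,-0.35],"rot":[0,0,0],"grip":45},{"linear":[0,0,-0.4],"rot":[0,0,0],"grip":60},{"linear":[0,0,-0.4],"rot":[0,0,0],"grip":60},{"linear":[0,0,-0.4],"rot":[0,0,0],"grip":60}]'
python3 -m creep '[{"linear":[0,0,-0.3],"rot":[0,0.0684,0],"grip":60},{"linear":[0,0,-0.3],"rot":[0,0.0684,0],"grip":60},{"linear":[0,0,-0.3],"rot":[0,0.0684,0],"grip":60},{"linear":[0,0,0],"rot":[0,0,0],"grip":60}]'
python3 - <<'E'
from h import *
delta([36,20,322])
s=snapshot("scene");P=cloud(s);W=W2S(P.reshape(-1,3)).reshape(P.shape);cv2.imwrite(f"pics/r2.png",cv2.resize(s["img"][100:400,180:480,::-1],(600,600)))
m=(s["depth"]>0)&(abs(W[...,1]+180)<12)&(W[...,0]>-30)&(W[...,0]<45)&(W[...,2]>120)&(W[...,2]<222); q=W[m]; q=q[np.argsort(q[:,0])]
print(len(q),q[::max(1,len(q)//8)].round(0).tolist())
m=(s["depth"]>0)&(abs(W[...,0]-36)<30)&(abs(W[...,1]-20)<25)&(W[...,2]>290)&(W[...,2]<345)&(s["img"].max(2)<60); print(m.sum(),np.percentile(W[m],[2,50,98],axis=0).round(0) if m.any() else 0)
E
```

```text
time: 18.6
tcp_pos: [0.4665, 0.154, 0.2653]
eef_rot: [-3.141, 0.432, -2.668]
wrist_force: [1.0, 0.4, 0.1]
width: 0.0512
grip_force: 0.0
time: 19.0
tcp_pos: [0.4463, 0.1431, 0.3523]
eef_rot: [-3.141, -0.002, -2.668]
wrist_force: [-0.7, 0.6, -0.5]
width: 0.0513
grip_force: 0.0
t 19.0 grasp shaker [-149.  -180.1  371.3] tool shift u [-1.85   2.002  0.488] rot u [-0.0005 -0.0007 -0.0001] F [-0.7  0.6 -0.5] w 0.0513
207 [[-30.0, -184.0, 154.0], [-22.0, -184.0, 166.0], [-16.0, -184.0, 169.0], [-9.0, -175.0, 175.0], [-1.0, -179.0, 192.0], [5.0, -184.0, 204.0], [12.0, -183.0, 216.0], [17.0, -184.0, 205.0], [24.0, -188.0, 211.0]]
0 0
```

View pics/r2.png

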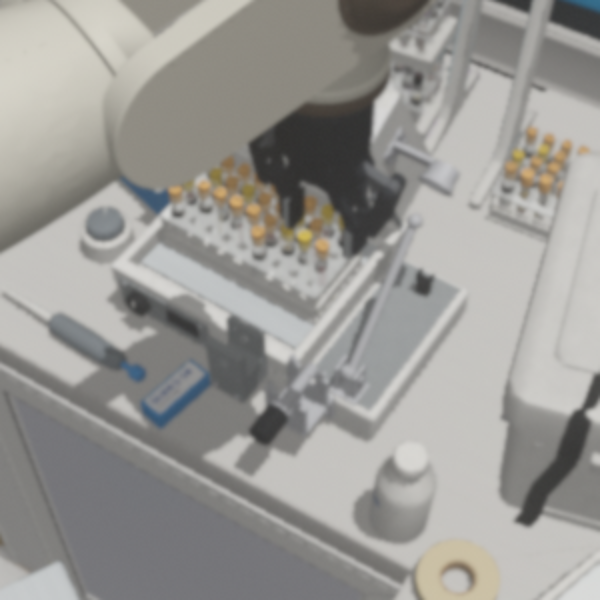

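```bash
python3 -m creep '[{"linear":[0,0.35,-0.1],"rot":[0,0,0],"grip":70},{"linear":[0,0.4,-0.14],"rot":[0,0,0],"grip":70},{"linear":[0,0.4,0],"rot":[0,0,0],"grip":70},{"linear":[0,0.4,0],"rot":[0,0,0],"grip":70},{"linear":[-0.2,0.45,0],"rot":[0,0,0],"grip":70},{"linear":[-0.4,0,0],"rot":[0,0,0],"grip":70},{"linear":[-0.4,0,0],"rot":[0,0,0],"grip":70},{"linear":[-0.4,0,0],"rot":[0,0,0],"grip":70}]'
python3 -m creep '[{"linear":[-0.3,0,0],"rot":[0,0,0],"grip":70},{"linear":[-0.15,0,0],"rot":[0,0,0],"grip":70},{"linear":[0,0,0],"rot":[0,0,0],"grip":70},{"linear":[0,0,0],"rot":[0,0,0],"grip":70}]'
python3 - <<'E'
from h import *
delta([36,20,322])
s=snapshot("wrist");P=cloud(s);W=W2S(P.reshape(-1,3)).reshape(P.shape)
m=(s["depth"]>0)&(abs(W[...,0]-36)<30)&(abs(W[...,1]-20)<25)&(W[...,2]>300)&(W[...,2]<345)&(s["img"].max(2)<60);q=W[m]; print(len(q))
A=np.c_[2*q,np.ones(len(q))]; x=np.linalg.lstsq(A,(q**2).sum(1),rcond=None)[0]; print("sphere",x[:3].round(1),np.sqrt(x[3]+x[:3]@x[:3]).round(1))
E
```

```text
time: 19.85
tcp_pos: [0.4788, 0.3854, 0.373]
eef_rot: [3.141, 0.003, -2.667]
wrist_force: [-0.4, 0.3, 2.2]
width: 0.0598
grip_force: 0.0
time: 20.25
tcp_pos: [0.518, 0.4048, 0.3729]
eef_rot: [3.141, 0.002, -2.668]
wrist_force: [-0.7, 0.4, 0.3]
width: 0.0594
grip_force: 0.0
t 20.25 grasp shaker [ 34.1  20.  391.9] tool shift u [-0.017  0.     0.699] rot u [ 0.0001  0.0008 -0.0003] F [-0.7  0.4  0.3] w 0.0594
2359
sphere [ 29.9  20.4 318.3] 15.5
```

```bash
python3 -m creep '[{"linear":[0.041,0.01,0.15],"rot":[0,0,0],"grip":65},{"linear":[0,0,0.25],"rot":[0,0,0],"grip":65},{"linear":[0,0,0.2],"rot":[0,0,0],"grip":60},{"linear":[0,0,0.12],"rot":[0,0,0],"grip":50},{"linear":[0,0,0],"rot":[0,0,0],"grip":35},{"linear":[0,0,0],"rot":[0,0,0],"grip":20},{"linear":[0,0,0],"rot":[0,0,0],"grip":20},{"linear":[0,0,0],"rot":[0,0,0],"grip":20}]' 35; python3 - <<'E'
from h import *
delta([29.9,20.4,318.3])
f=lambda a:np.array((105-246*np.cos(a)+45*np.sin(a),80+246*np.sin(a)+45*np.cos(a)))
t=np.arange(1.085,.74,-.025); r=np.array([f(a) for a in t]); d=-np.diff(r,axis=0)/100
for a,x,p in zip(t[1:],d,r[1:]): print(a.round(3),x.round(3),p.round(1))
print(f(.75))
E
```

```text
time: 21.1
tcp_pos: [0.5142, 0.4042, 0.3009]
eef_rot: [-3.141, 0.001, -2.668]
wrist_force: [4.6, 2.5, -18.1]
width: 0.0299
grip_force: 37.0
t 21.1 grasp shaker [ 30.5  21.1 319.9] tool shift u [ 0.006 -0.007  0.016] rot u [-0.      0.0005 -0.0002] F [  4.6   2.5 -18.1] w 0.0299
1.06 [0.059 0.02 ] [ 24.  316.6]
1.035 [0.059 0.021] [ 18.1 314.5]
1.01 [0.058 0.022] [ 12.3 312.3]
0.985 [0.058 0.024] [  6.5 309.9]
0.96 [0.057 0.025] [  0.8 307.3]
0.935 [0.057 0.027] [ -4.9 304.7]
0.91 [0.056 0.028] [-10.5 301.8]
0.885 [0.055 0.03 ] [-16.  298.9]
0.86 [0.054 0.031] [-21.4 295.8]
0.835 [0.054 0.032] [-26.8 292.6]
0.81 [0.053 0.034] [-32.  289.2]
0.785 [0.052 0.035] [-37.2 285.7]
0.76 [0.051 0.036] [-42.3 282.1]
[-44.32171754 280.60913407]
```

```bash
python3 -m creep '[{"linear":[0.05,0,0.025],"rot":[0,0,0],"grip":20},{"linear":[0.059,0,0.021],"rot":[0,0,0],"grip":20},{"linear":[0.058,0,0.022],"rot":[0,0,0],"grip":20},{"linear":[0.058,0,0.024],"rot":[0,0,0],"grip":20},{"linear":[0.057,0,0.025],"rot":[0,0,0],"grip":20},{"linear":[0.057,0,0.027],"rot":[0,0,0],"grip":20},{"linear":[0.056,0,0.028],"rot":[0,0,0],"grip":20},{"linear":[0.055,0,0.03],"rot":[0,0,0],"grip":20}]' ; python3 -c "
from h import *
delta([-16,20.4,298.9])"
```

```text
time: 21.9
tcp_pos: [0.4736, 0.3834, 0.2819]
eef_rot: [-3.141, 0.003, -2.668]
wrist_force: [-0.8, -3.5, 5.8]
width: 0.03
grip_force: 38.8
t 21.9 grasp shaker [-15.1  21.2 300.9] tool shift u [ 0.009 -0.008  0.02 ] rot u [-0.      0.0013 -0.0002] F [-0.8 -3.5  5.8] w 0.03
```

```bash
python3 -m creep '[{"linear":[0.054,0,0.031],"rot":[0,0,0],"grip":20},{"linear":[0.054,0,0.032],"rot":[0,0,0],"grip":20},{"linear":[0.053,0,0.034],"rot":[0,0,0],"grip":20},{"linear":[0.035,0,0.023],"rot":[0,0,0],"grip":20},{"linear":[0.02,0,0.013],"rot":[0,0,0],"grip":20},{"linear":[0,0,0],"rot":[0,0,0],"grip":20}]' ; python3 - <<'E'
from h import *
delta([-44.3,20.4,280.6])
s=snapshot("scene");P=cloud(s);W=W2S(P.reshape(-1,3)).reshape(P.shape);cv2.imwrite(f"pics/r3.png",cv2.resize(s["img"][150:300,300:450,::-1],(600,600)))
E
```

```text
time: 22.5
tcp_pos: [0.4546, 0.3735, 0.268]
eef_rot: [-3.141, 0.002, -2.668]
wrist_force: [-3.2, -4.8, 5.5]
width: 0.03
grip_force: 39.3
t 22.5 grasp shaker [-36.6  21.1 287. ] tool shift u [ 0.078 -0.007  0.063] rot u [-0.0002  0.0008 -0.0002] F [-3.2 -4.8  5.5] w 0.03
```

View pics/r3.png

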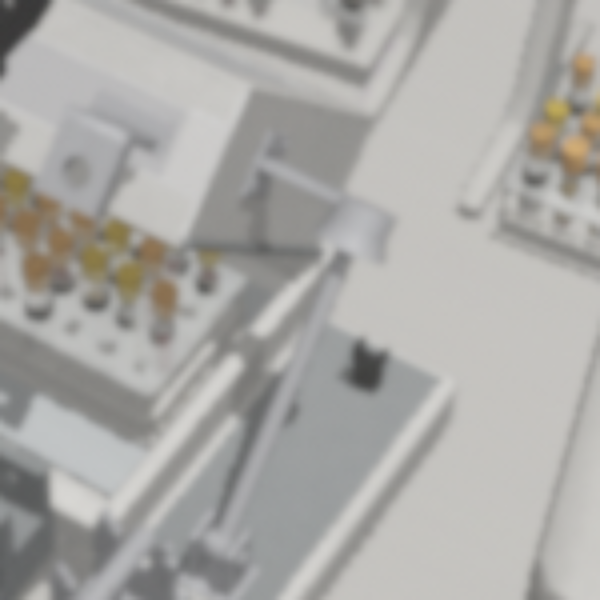

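```bash
python3 -m creep '[{"linear":[0.02,0,0.014],"rot":[0,0,0],"grip":20},{"linear":[0.02,0,0.015],"rot":[0,0,0],"grip":20},{"linear":[0.015,0,0.011],"rot":[0,0,0],"grip":20},{"linear":[0,0,0],"rot":[0,0,0],"grip":20}]' ; python3 -c "
from h import *
delta([-44.3,20.4,280.6])"; python3 -m creep '[{"linear":[0.01,0,0.008],"rot":[0,0,0],"grip":20},{"linear":[0.01,0,0.007],"rot":[0,0,0],"grip":20},{"linear":[0,0,0],"rot":[0,0,0],"grip":20}]' ; python3 -c "
from h import *
delta([-44.3,20.4,280.6])"
```

```text
time: 22.95
tcp_pos: [0.4498, 0.371, 0.2639]
eef_rot: [-3.141, 0.001, -2.668]
wrist_force: [-1.4, -5.4, 5.0]
width: 0.0296
grip_force: 39.4
t 22.95 grasp shaker [-41.9  21.1 282.9] tool shift u [ 0.024 -0.007  0.023] rot u [-0.0002  0.0007 -0.0002] F [-1.4 -5.4  5. ] w 0.0296
time: 23.25
tcp_pos: [0.4481, 0.3702, 0.2623]
eef_rot: [-3.141, 0.001, -2.668]
wrist_force: [-0.9, -6.0, 4.1]
width: 0.0298
grip_force: 39.4
t 23.25 grasp shaker [-43.8  21.1 281.3] tool shift u [ 0.005 -0.007  0.007] rot u [-0.0002  0.0007 -0.0003] F [-0.9 -6.   4.1] w 0.0298
```

```bash
python3 -m creep '[{"linear":[0.01,0,0.007],"rot":[0,0,0],"grip":20},{"linear":[0,0,0],"rot":[0,0,0],"grip":20}]' ; python3 -m creep '[{"linear":[0.01,0,0.007],"rot":[0,0,0],"grip":20},{"linear":[0,0,0],"rot":[0,0,0],"grip":20}]' ; python3 - <<'E'
from h import *
delta([-44.3,20.4,280.6])
s=snapshot("wrist");P=cloud(s);W=W2S(P.reshape(-1,3)).reshape(P.shape)
m=(s["depth"]>0)&(abs(W[...,0]+44)<30)&(abs(W[...,1]-20)<14)&(W[...,2]>265)&(W[...,2]<300)&(s["img"].max(2)<60);q=W[m]; print(len(q))
E
```

```text
time: 23.45
tcp_pos: [0.4472, 0.3697, 0.2616]
eef_rot: [-3.141, 0.001, -2.668]
wrist_force: [-1.0, -6.1, 3.3]
width: 0.0299
grip_force: 39.4
time: 23.65
tcp_pos: [0.4464, 0.3693, 0.2609]
eef_rot: [-3.141, 0.002, -2.668]
wrist_force: [-0.4, -5.4, 4.1]
width: 0.0301
grip_force: 39.4
t 23.65 grasp shaker [-45.7  21.1 279.9] tool shift u [-0.014 -0.007 -0.007] rot u [-0.0001  0.0009 -0.0002] F [-0.4 -5.4  4.1] w 0.0301
5312
```

```bash
for i in 1; do python3 -m creep '[{"linear":[0.01,0,0.008],"rot":[0,0,0],"grip":20},{"linear":[0,0,0],"rot":[0,0,0],"grip":20}]'; python3 -m creep '[{"linear":[0.01,0,0.008],"rot":[0,0,0],"grip":20},{"linear":[0,0,0],"rot":[0,0,0],"grip":20}]'; done; python3 - <<'E'
from h import *
delta([-44.3,20.4,280.6])
s=snapshot("scene");P=cloud(s);W=W2S(P.reshape(-1,3)).reshape(P.shape)
E=np.array(s["extrinsics"]);cv2.imwrite(f"pics/r4.png",cv2.resize(s["img"][150:300,300:450,::-1],(600,600),interpolation=cv2.INTER_CUBIC))
m=(s["depth"]>0)&(abs(W[...,1]+180)<20)&(W[...,0]>-10)&(W[...,0]<60)&(W[...,2]>185)&(W[...,2]<250); q=W[m]; print(np.percentile(q,[2,50,98],axis=0).round(0), q[q[:,2]>np.percentile(q[:,2],90)].mean(0).round(1))
E
```

```text
time: 23.9
tcp_pos: [0.446, 0.3691, 0.2605]
eef_rot: [-3.141, 0.003, -2.668]
wrist_force: [3.1, -2.4, 7.2]
width: 0.0295
grip_force: 39.7
time: 24.1
tcp_pos: [0.4457, 0.3689, 0.2602]
eef_rot: [-3.142, 0.005, -2.668]
wrist_force: [6.7, -0.5, 8.7]
width: 0.0299
grip_force: 39.9
t 24.1 grasp shaker [-46.6  21.1 279.2] tool shift u [-0.024 -0.007 -0.014] rot u [-0.      0.0026 -0.0003] F [ 6.7 -0.5  8.7] w 0.0299
[[  -7. -197.  186.]
 [  12. -183.  218.]
 [  36. -162.  230.]] [  18.1 -180.7  229. ]
```

View pics/r4.png

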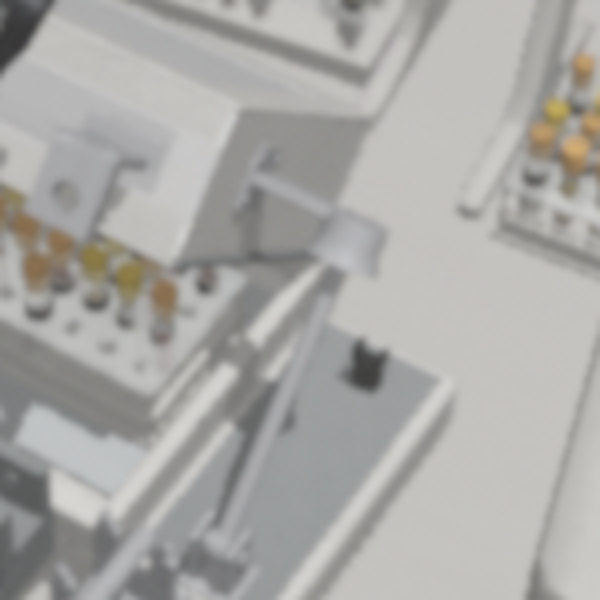

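```bash
python3 -m creep '[{"linear":[-0.006,0,-0.004],"rot":[0,0,0],"grip":20},{"linear":[0,0,0],"rot":[0,0,0],"grip":35},{"linear":[0,0,0],"rot":[0,0,0],"grip":45},{"linear":[0,0,0],"rot":[0,0,0],"grip":60},{"linear":[0,0,0],"rot":[0,0,0],"grip":65},{"linear":[0,0,0],"rot":[0,0,0],"grip":65}]' ; python3 -m creep '[{"linear":[0,0,-0.1],"rot":[0,0,0],"grip":65},{"linear":[0,0,-0.3],"rot":[0,0,0],"grip":65},{"linear":[0.1,0,-0.4],"rot":[0,0,0],"grip":65},{"linear":[0.4,0,-0.2],"rot":[0,0,0],"grip":65},{"linear":[0.4,0,0],"rot":[0,0,0],"grip":65},{"linear":[0,0,0],"rot":[0,0,0],"grip":65},{"linear":[0,0,0],"rot":[0,0,0],"grip":65}]'; python3 - <<'E'
from h import *
delta([-44.3,20.4,280.6])
s=snapshot("wrist");P=cloud(s);W=W2S(P.reshape(-1,3)).reshape(P.shape)
m=(s["depth"]>0)&(abs(W[...,0]+45)<25)&(abs(W[...,1]-20)<20)&(W[...,2]>262)&(W[...,2]<305)&(s["img"].max(2)<60);q=W[m]
A=np.c_[2*q,np.ones(len(q))]; x=np.linalg.lstsq(A,(q**2).sum(1),rcond=None)[0]; print(len(q),"sphere",x[:3].round(1),np.sqrt(x[3]+x[:3]@x[:3]).round(1),"angle",np.arctan2(x[2]-80,105-x[0])-np.arctan2(45,246))
s=snapshot("scene");P=cloud(s);a=cv2.resize(s["img"][110:410,180:480,::-1],(600,600),interpolation=cv2.INTER_CUBIC);cv2.imwrite("pics/f.png",a)
for n in("pin","slide_box","bottle"):
  for c in("scene",):
    d=silhouettes(n,c)[0];g=d["region"]&(s["depth"]>0);print(n,round(d["conf"],2),np.percentile(W2S(P[g]),[2,50,98],axis=0).round(0).tolist())
E
```

```text
time: 24.75
tcp_pos: [0.4451, 0.3689, 0.2595]
eef_rot: [3.142, 0.001, -2.668]
wrist_force: [-0.4, 0.6, -0.6]
width: 0.055
grip_force: 0.0
time: 25.45
tcp_pos: [0.3646, 0.3276, 0.3608]
eef_rot: [3.141, 0.004, -2.668]
wrist_force: [0.0, 0.8, 0.2]
width: 0.0557
grip_force: 0.0
t 25.45 grasp shaker [-137.6   21.3  379.8] tool shift u [-0.929 -0.01   0.995] rot u [ 0.0001  0.0018 -0.    ] F [0.  0.8 0.2] w 0.0557
1453 sphere [-45.2  20.3 279.8] 15.6 angle 0.7452573321135898
pin 0.63 [[-216.0, -161.0, 83.0], [-185.0, -151.0, 96.0], [-120.0, -140.0, 104.0]]
slide_box 0.62 [[-226.0, -33.0, 5.0], [-191.0, -19.0, 25.0], [-150.0, 3.0, 30.0]]
bottle 0.62 [[-205.0, -325.0, 11.0], [-191.0, -304.0, 96.0], [-162.0, -274.0, 142.0]]
```

View pics/f.png

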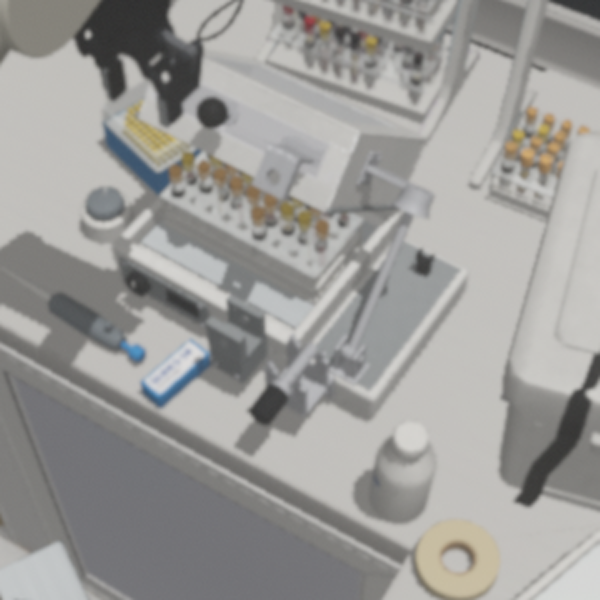

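The hood rests on the prop at about 0.745 rad, with the socket on the rod tip at (415,200). The pin is parked at (290,385), the bystanders have not moved, and the gripper is clear.

```bash
python3 -c "
from station import *
print(job_done())"
```

```text
the job is handed in; nothing more can be done
None
```

The pin is parked in both notches with its shoulder in front, the prop rod is fully up, and the hood rests on it at about 0.745 rad; everything is released and the bystanders did not move. The job was handed in at about 25.5 s.

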